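Gauge plate against the spring plunger and stop

TASK

Take the longest of the three steel gauge plates out of the slotted wooden rack, slide it edge down into the slot on the cross-slide stage with its end facing the sprung plunger, and then push it along the slot against the plunger until it is hard against the steel stop. Do not ram the stop, leave everything else where it stands, and finish still gripping the plate and keeping it pressed on the stop; do not let go.

Things in the scene. Friction and masses are not known exactly. Their poses are not given: they have to be found in the camera images.
- long_center (a point): Centre of the long gauge plate: plain steel, 100 long x 10 thick x 55 mm tall, about 0.43 kg (varies 30 %), standing on its long edge in any one of the rack's three slots. x along its length, y across its thickness, z up; the centre is 27.5 mm above its lower edge, in the rack 39.5 mm above the bench. There the lower 14 mm is sunk in the slot and 41 mm stands free to be pinched.
- long: The same long gauge plate; origin at the centre of its lower edge, axes as above.
- mid_center (a point): Centre of the middle gauge plate, 75 x 10 x 55 mm, in another slot of the rack; stays there.
- short_center (a point): Centre of the short gauge plate, 50 x 10 x 55 mm, in another slot of the rack; stays there.
- rack: Fixed wooden rack, 124 (x) x 180 (y) x 26 mm tall, origin at the centre of its underside. Three slots run along its x, at y = -60, 0 and +60 mm, 104 long, 13 wide and 14 mm deep.
- stop_face (a point): Point on the stage where the face of the stop meets the plane of the slot floor, on the slot's centre line, 40 mm above the bench. x runs level along the slot in the pushing direction, y across, z up. The long plate standing in the slot has its centre at z = 27.5 mm; lower it with its centre at about x = -77 mm (x < -62 mm clears the plunger); hard on the stop it is at x = -50 mm.
- stage: Fixed cross-slide stage with a brass knob at its side, x and y as in stop_face, origin on the bench 62 mm behind stop_face. On its top, 40 mm up, the slot runs from x = -137 to -18 mm of stop_face: 13 mm wide, ends open, walls 16 mm high reaching out to y = 26 mm each side, their upper 6 mm bevelled out to a mouth 22 mm wide.
- stop: Fixed steel stop block at the end of the slot; its flat face at x = 0 of stop_face is a hard stop, from z = 26 to 46 mm above the slot floor and 40 mm wide. The plunger comes out beneath it.
- plunger (a joint): Sprung brass plunger, 10 mm diameter, on the slot's centre line 14 mm above its floor, its tip at x = -12 mm of stop_face at rest, pointing at the oncoming plate. 0 at rest, grows as pressed in (m). Pushes back with 3.2 N at first, 400 N/m more with travel: 8 N at 12 mm, where the plate meets the stop.
- angle_block: Bystander: L-shaped steel block 40 x 40 x 60 mm tall, standing between rack and stage; origin under its centre.
- wrung_stack: Bystander: small stack of gauge blocks 35 x 9 x 36 mm tall at the back.
- loupe: Bystander: black loupe, 36 mm diameter, 40 mm tall, at the back.
- flat_case: Bystander: hard plastic case 130 x 100 x 45 mm with a yellow bow handle up to 70 mm, at the right-hand side.
Things that resemble listed ones, but are neither listed nor needed, are in the scene too. Leave any purple look-alike of the stage alone.

How it is judged:
By the outcome, as a careful person would: the job done as asked, in the order asked, and still so for the second after the job is handed in, while the arm keeps its last pose, push and grip.
It also fails if it takes over 48 s, if anything falls off the work surface, if the arm or the gripper's body presses on something with over 40 N, if the wrist force passes 120 N, or if a joint passes its speed limit or range.

ROBOT

A 7-joint arm with a two-finger parallel gripper is mounted at the origin on the work surface. World frame = base frame: x ahead of the robot, y to its left, z up, the work surface at z = 0. Lengths are in m, angles in rad, forces in N, time in s.
With the tool pointing down it reaches from about 0.4 to 0.85 m from the base axis. Payload 10.4 kg.
Tool frame: the origin (TCP) lies midway between the tips of the shut fingers; the grasp point (between the pads) lies 19 mm behind it; z points along the fingers, x is the direction in which the jaws open and shut, and the axes are right-handed (so a half turn about z gives the same grasp; the last joint's range is limited). The gripper opens to 85 mm and grips with 20 to 120 N. Pads are 22 mm wide; open, the fingers measure 114 mm over their backs; the gripper's body (76 mm by 85 mm) begins 54 mm behind the grasp point. The pads swing forward as they close: fully open they stand 13 mm farther back than shut.
Start: joints at [1.083, 0.332, -0.065, 1.46, 0.022, 1.35, -0.088], TCP at [0.28, -0.559, 0.201] pointing down, gripper open.
Joint ranges: [-2.6, 2.6], [-0.5, 2.12], [-1.47, 1.34], [0.16, 2.42], [-1.27, 4.41], [0.06, 2.06], [-2.6, 2.6]. Speed limits (rad/s): [2.22, 2.22, 2.79, 2.79, 3.14, 3.14, 3.14].

INTERFACE

Orientations are given as a unit quaternion [x, y, z, w].
In Python, from workcell import monitor, eyes, ticket, models gives the robot as it stands.
- The arm moves only by the tool servo_tool, never from a script. Its argument "motion" is a list of rows, each a list of 7 numbers: the opening, from 0 (shut) to 1 (fully open), then the shift along the tool's x, y, z in m, then the turn, a rotation vector about the tool's x, y, z in degrees. In form: [[fingers, tx, ty, tz, rx, ry, rz], ...]. A call has 1 to 20 rows; each row is the pose to reach, as a shift and turn from the pose commanded when the call began, along the tool's axes at that moment; what a row does not reach only later rows make up. A row lasts 1/8 s, in which the tool goes at most 62.5 mm and 10.7 degrees, less where a joint would pass 70% of its speed; a pose out of reach is approached as far as the arm can. A call with a gripper value outside its range is refused whole. The fingers move at their own pace and stop on an object; "grip_force" is the grip in N (left out, the last holds). Time passes only in rows, so rows that repeat a pose let the fingers close. It gives the time, the measured TCP pose, the force and the opening at its end, in the units of the state.
- monitor.get_obs(): the state, without advancing time (a new reading comes with each control period).
- eyes.camera(name): name is "scene" or "top" or "wrist"; returns (picture, depth): 420x560x3 uint8, blue, green, red; 420x560 float32, m along the optical axis (not along the pixel's ray), 0 where there is no reading.
- eyes.camera_info(name): a dict with "intrinsics" (3x3 intrinsics, pixels), "k1" (the pictures are not rectified: a ray, as slopes to the right and down, at radius r is drawn at 1 + k1 r^2 times it, then the intrinsics apply), "extrinsics" (4x4, takes a point from world to camera coordinates); the wrist camera has in their place "tool_from_camera" (4x4, takes a point from camera to tool coordinates, whose origin is the TCP and whose axes are the tool frame's). Camera axes: x right, y down, z forward; pixel columns grow to the right and rows downward; lengths in m; the calibration is good to about 2 mm. A picture is of the moment at which its call begins: read the wrist's pose just before it. camera_info takes no time and is no camera call.
- ticket.hand_in(): hands the job in, once; it reports no verdict.
Trained networks look in the newest picture that a camera, given by its name, has taken for a name from the list of things; names that differ only in an ending like _2 or _b are one class to them, and where a whole thing is asked for, a point or a joint stands for the part that bears it (a point fixed in the world has none). Each returns a list of dicts, best first, with "confidence" (0 to 1); they miss things now and then, are a little off and sometimes report something else, mostly with a low value. They report only what shows in the picture. A call takes as long as a camera call. They do not tell look-alikes from the thing itself.
- models.boxes_of(camera, thing): "point" ([x, y, z] in m, in the coordinates of the camera as it stood for that picture, good to about 4 mm: the middle of the surface that is visible of it).
The state is a dict: "clock": time; "joint_pos": joint angles; "joint_velocities": joint speeds; "tau": joint torques, N m; "position": TCP position; "ee_rot": TCP orientation; "ft_force": force on the tool from outside, world axes, zero at the start; "torque": the same for the moment, N m; "grip_width": opening from 0.0 (shut) to 1.0 (fully open).
Only numpy, scipy, OpenCV 4.12 (cv2) and the standard library are available. Lean on these libraries where they do the work, as an engineer would, in place of code of your own. Each camera call takes 0.05 s, during which the arm holds its last target. There are 200 camera calls.

## Working session

There is one attempt and no reset: what is moved stays moved. The work goes in short steps, Python scripts to look and compute and a tool call to move; the robot and the scene stay as the last step left them, time stands still between calls to the robot, and variables do not carry over. Pictures are saved under pics/ and viewed, about 8 in all and at most 12, crops included, and the job is handed in when it is done.

Besides the shell and the picture viewer there is one more tool, called after ">>>" in YAML: its name, and indented under it one key for each argument. servo_tool: Moves the arm, as the interface text tells. Its arguments: {"type":"object","properties":{"motion":{"type":"array"},"grip_force":{"type":"number"}},"required":["motion"]}

```bash
mkdir -p pics; cat > h.py <<'E'
import numpy as np, cv2
from scipy.spatial.transform import Rotation as R
from workcell import monitor, eyes, ticket, models
def tcp():
    o=monitor.get_obs(); T=np.eye(4); T[:3,:3]=R.from_quat(o['ee_rot']).as_matrix(); T[:3,3]=o['position']; return T
def cam(name):
    """picture, depth, info, world_from_camera"""
    T=tcp(); p,d=eyes.camera(name); i=eyes.camera_info(name)
    W=T@np.array(i['tool_from_camera']) if name=='wrist' else np.linalg.inv(np.array(i['extrinsics']))
    return p,d,i,W
def cloud(d,i,W):
    K=np.array(i['intrinsics']); k1=i['k1']; h,w=d.shape
    v,u=np.mgrid[:h,:w].astype(np.float32)
    n=cv2.undistortPoints(np.stack([u.ravel(),v.ravel()],1)[:,None].astype(np.float64),K,np.array([k1,0,0,0.]))[:,0]
    P=np.c_[n,np.ones(len(n))]*d.reshape(-1,1)
    return (P@W[:3,:3].T+W[:3,3]).reshape(h,w,3)
def project(X,i,W):
    C=np.linalg.inv(W); r,_=cv2.Rodrigues(C[:3,:3])
    return cv2.projectPoints(np.atleast_2d(X).astype(float),r,C[:3,3],np.array(i['intrinsics']),np.array([i['k1'],0,0,0.]))[0][:,0]
E
python3 - <<'E'
from h import *
for n in ['scene','top']:
    p,d,i,W=cam(n); cv2.imwrite(f'pics/{n}0.png',p); print(n,W.round(2).tolist())
    for t in ['long','mid_center','short_center','rack','stage','stop','plunger','angle_block','flat_case']:
        for r in models.boxes_of(n,t)[:3]:
            X=W[:3,:3]@np.array(r['point'])+W[:3,3]; print(t,round(r['confidence'],2),X.round(3),project(X,i,W)[0].round())
print(monitor.get_obs())
E
```

```text
scene [[-0.34, 0.55, -0.76, 1.43], [0.94, 0.22, -0.26, 0.25], [0.02, -0.8, -0.59, 0.78], [0.0, 0.0, 0.0, 1.0]]
long 0.88 [ 0.504 -0.145  0.051] [257. 201.]
mid_center 0.52 [ 0.475 -0.261  0.049] [226. 189.]
short_center 0.57 [ 0.489 -0.198  0.051] [242. 195.]
rack 0.81 [ 0.523 -0.19   0.028] [240. 208.]
rack 0.39 [ 0.507 -0.143  0.051] [257. 202.]
stage 0.81 [0.373 0.445 0.04 ] [461. 223.]
stage 0.77 [0.578 0.205 0.041] [368. 248.]
stage 0.65 [0.318 0.217 0.04 ] [387. 197.]
stop 0.78 [0.602 0.235 0.078] [380. 246.]
stop 0.62 [0.396 0.48  0.075] [477. 221.]
stop 0.57 [0.334 0.256 0.071] [401. 194.]
plunger 0.36 [0.62  0.242 0.061] [381. 256.]
angle_block 0.67 [0.576 0.007 0.036] [298. 232.]
flat_case 0.9 [ 0.527 -0.534  0.04 ] [143. 182.]
top [[-0.0, -0.98, 0.19, 0.27], [-1.0, 0.0, -0.0, -0.07], [0.0, -0.19, -0.98, 1.42], [0.0, 0.0, 0.0, 1.0]]
mid_center 0.44 [ 0.468 -0.26   0.062] [327. 228.]
rack 0.72 [ 0.478 -0.2    0.023] [309. 227.]
stage 0.78 [0.272 0.208 0.036] [195. 284.]
stage 0.6 [ 0.468 -0.262  0.064] [328. 228.]
stage 0.57 [0.33  0.442 0.034] [132. 267.]
stop 0.69 [0.385 0
[... 167 characters left out ...]
clock': 1.0, 'joint_pos': array([ 1.08340388,  0.33223712, -0.06466787,  1.46008922,  0.0216035 ,
        1.34992352, -0.08852589]), 'joint_velocities': array([ 0.00142808, -0.00101903,  0.00052622,  0.0012243 ,  0.00076592,
        0.00051906, -0.00013082]), 'tau': array([ 2.12022710e-04, -6.25240517e+01,  4.91961313e-02, -3.91830003e+01,
        1.63225288e-02,  1.86394558e-03,  6.88883020e-06]), 'position': array([ 0.28015436, -0.55871444,  0.2005194 ]), 'ee_rot': array([ 8.50937824e-01, -5.25266427e-01,  1.66812337e-05,  8.32118158e-06]), 'ft_force': array([ 0.09423566,  0.30899918, -0.50025193]), 'torque': array([-0.01983952,  0.03072077, -0.0388493 ]), 'grip_width': 0.9981330413427716}
```

View pics/scene0.png

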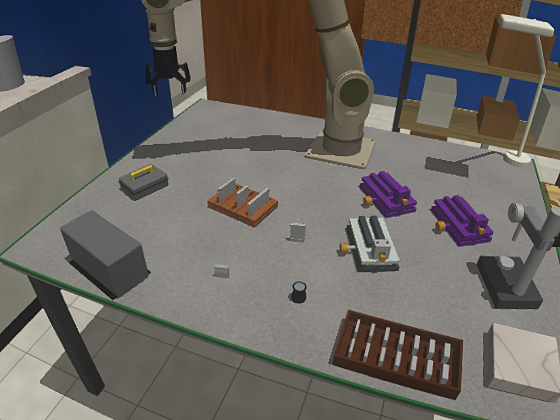

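View pics/top0.png

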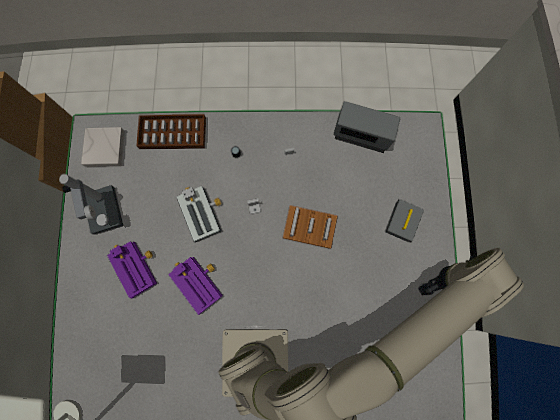

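Scene picture: the white/grey stage with brass knob at about (370,243) is the real one, and the two purple ones are look-alikes. The rack is at (243,203), with the longest plate in its right slot at (258,201). The top picture shows the stage at (199,213) with its stop at the upper (far) end, and the long plate at (295,222).

```bash
cat >> h.py <<'E'
def rect(P):
    c,s,a=cv2.minAreaRect(P[:,:2].astype(np.float32)*1000); 
    if s[0]<s[1]: s=(s[1],s[0]); a+=90
    a=(a+90)%180-90
    return np.round(c,1),np.round(s,1),round(a,1),len(P)
def sel(X,xy,r,z0,z1):
    X=X.reshape(-1,3); return X[(np.hypot(X[:,0]-xy[0],X[:,1]-xy[1])<r)&(X[:,2]>z0)&(X[:,2]<z1)]
def comps(X,xy,r,z0,z1,minpx=15):
    m=((np.hypot(X[...,0]-xy[0],X[...,1]-xy[1])<r)&(X[...,2]>z0)&(X[...,2]<z1)).astype(np.uint8)
    n,l,s,_=cv2.connectedComponentsWithStats(m)
    return [X[l==k] for k in range(1,n) if s[k,4]>=minpx]
E
python3 - <<'E'
from h import *
for n in ['top','scene']:
    p,d,i,W=cam(n); X=cloud(d,i,W); print(n)
    print('rack',rect(sel(X,(.49,-.2),.13,.018,.032)))
    for c in comps(X,(.49,-.2),.13,.058,.08): print('plate',rect(c),c[:,2].mean())
    print('stage wall',[rect(c) for c in comps(X,(.56,.2),.15,.05,.064)])
    print('stop',[rect(c)+(c[:,2].mean(),) for c in comps(X,(.56,.2),.15,.07,.1)])
E
```

```text
top
rack (array([ 481.5, -201.3]), array([180.8, 125. ]), 77.2, 1341)
plate (array([ 494.7, -142.3]), array([99.2, 10. ]), -12.7, 80) 0.06555411094583322
plate (array([ 480.5, -200.4]), array([48.8,  9.6]), -14.0, 41) 0.06541358926929333
plate (array([ 467.6, -259.3]), array([74.3, 10.6]), -12.2, 62) 0.06505409000932685
stage wall [(array([580.9, 220.5]), array([24.4, 14.8]), -66.0, 17), (array([517.1, 184.3]), array([119.6,  19.6]), 23.0, 163), (array([504.7, 215.1]), array([119.4,  19.3]), 23.2, 161)]
stop [(array([596.2, 236.6]), array([40.6, 30.3]), -66.7, 100, np.float64(0.08325028642633941))]
scene
rack (array([ 483.4, -202.9]), array([184.6, 127.9]), 76.6, 995)
plate (array([ 470.9, -260.8]), array([75.3, 13.1]), -11.2, 83) 0.064860699100621
plate (array([ 486. , -201.9]), array([50.1, 12.5]), -14.0, 57) 0.06515073930219098
plate (array([ 496. , -143.9]), array([102.3,  13.4]), -13.0, 120) 0.06446600625884455
stage wall [(array([518.4, 185.9]), array([122.4,  19.6]), 22.5, 183), (array([499.9, 212.3]), array([105.2,  19.6]), 22.4, 174), (array([608.6, 234.7]), array([49. , 30.4]), 84.1, 98)]
stop [(array([598.7, 236.6]), array([42.2, 30. ]), -67.7, 185, np.float64(0.08175312194586475))]
```

```bash
cat >> h.py <<'E'
def goal(x,y,z,yaw):
    """tool pointing down, tool x at world yaw (deg); prints shift mm and rotvec deg in tool frame"""
    T=tcp(); G=np.eye(4); a=np.radians(yaw); 
    G[:3,:3]=np.array([[np.cos(a),np.sin(a),0],[np.sin(a),-np.cos(a),0],[0,0,-1]]); G[:3,3]=x,y,z
    D=np.linalg.inv(T)@G; print('shift mm',(D[:3,3]*1000).round(1),'rot deg',R.from_matrix(D[:3,:3]).as_rotvec(degrees=True).round(2))
E
python3 -c "
from h import *
goal(.495,-.1425,.2,-102.9)"
```

```text
shift mm [-275.8 -378.6    0.5] rot deg [-0.000e+00 -1.000e-02  3.953e+01]
```

>>> servo_tool:
  motion:
    - [0.5,-0.011,-0.015,0,0,0,1.6]
    - [0.5,-0.033,-0.045,0,0,0,4.7]
    - [0.5,-0.058,-0.079,0,0,0,8.3]
    - [0.5,-0.083,-0.114,0,0,0,11.9]
    - [0.5,-0.108,-0.148,0,0,0,15.4]
    - [0.5,-0.132,-0.182,0,0,0,19]
    - [0.5,-0.157,-0.216,0,0,0,22.5]
    - [0.5,-0.182,-0.25,0,0,0,26.1]
    - [0.5,-0.207,-0.284,0,0,0,29.7]
    - [0.5,-0.229,-0.314,0,0,0,32.8]
    - [0.5,-0.248,-0.341,0,0,0,35.6]
    - [0.5,-0.262,-0.36,0,0,0,37.6]
    - [0.5,-0.272,-0.374,0,0,0,39]
    - [0.5,-0.276,-0.3785,0,0,0,39.5]
    - [0.5,-0.276,-0.3785,0,0,0,39.5]
    - [0.5,-0.276,-0.3785,0,0,0,39.5]
  grip_force: 90

```text
clock: 3.1
position: [0.4945, -0.1433, 0.2005]
ee_rot: [-0.623, 0.782, -0.0, -0.0]
ft_force: [-0.5, -0.7, -0.3]
grip_width: 0.498
```

```bash
python3 - <<'E'
from h import *
p,d,i,W=cam('wrist'); X=cloud(d,i,W); cv2.imwrite('pics/w1.png',p)
print(tcp().round(4).tolist())
for c in comps(X,(.49,-.15),.13,.06,.075,60): print(rect(c),c[:,2].mean())
E
```

```text
[[-0.2237, -0.9747, 0.0, 0.4945], [-0.9747, 0.2237, -0.0003, -0.1432], [0.0003, -0.0001, -1.0, 0.2005], [0.0, 0.0, 0.0, 1.0]]
(array([ 496.4, -142.8]), array([99.4,  9.8]), -12.8, 1368) 0.0656635073261833
(array([ 469.8, -260. ]), array([74.9, 10.9]), -13.1, 1173) 0.06520199588219801
(array([ 483.1, -201.4]), array([50. , 10.4]), -13.1, 731) 0.06543276767883109
```

View pics/w1.png

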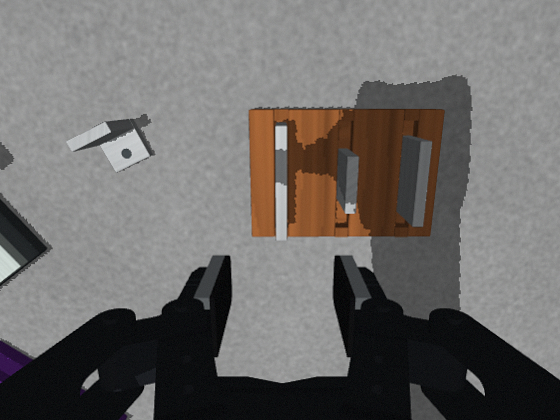

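The wrist picture shows the long plate at (281,182), midway between the fingers, and the other plates at (347,180) and (415,180).

```bash
python3 -c "
from h import *
goal(.4962,-.1427,.036,-102.9)"
```

```text
shift mm [ -0.9  -1.5 164.5] rot deg [-0.   -0.02 -0.03]
```

>>> servo_tool:
  motion:
    - [0.5,-0.001,-0.0015,0.01,0,0,0]
    - [0.5,-0.001,-0.0015,0.035,0,0,0]
    - [0.5,-0.001,-0.0015,0.065,0,0,0]
    - [0.5,-0.001,-0.0015,0.095,0,0,0]
    - [0.5,-0.001,-0.0015,0.12,0,0,0]
    - [0.5,-0.001,-0.0015,0.14,0,0,0]
    - [0.5,-0.001,-0.0015,0.154,0,0,0]
    - [0.5,-0.001,-0.0015,0.162,0,0,0]
    - [0.5,-0.001,-0.0015,0.1645,0,0,0]
    - [0.5,-0.001,-0.0015,0.1645,0,0,0]
    - [0.3,-0.001,-0.0015,0.1645,0,0,0]
    - [0.2,-0.001,-0.0015,0.1645,0,0,0]
    - [0.1,-0.001,-0.0015,0.1645,0,0,0]
    - [0,-0.001,-0.0015,0.1645,0,0,0]
    - [0,-0.001,-0.0015,0.1645,0,0,0]
    - [0,-0.001,-0.0015,0.1645,0,0,0]
    - [0,-0.001,-0.0015,0.1645,0,0,0]
  grip_force: 90

```text
clock: 5.28
position: [0.497, -0.142, 0.0367]
ee_rot: [-0.623, 0.782, -0.001, 0.0]
ft_force: [-2.0, -0.7, 5.5]
grip_width: -0.0
```

```bash
python3 - <<'E'
from h import *
p,d,i,W=cam('wrist'); X=cloud(d,i,W); q,_,_,_=cam('scene')
cv2.imwrite('pics/w2.png',np.hstack([cv2.resize(p,(400,300)),cv2.resize(q[150:270,180:340],(400,300),interpolation=cv2.INTER_CUBIC)]))
o=monitor.get_obs();print(o['grip_width'],o['ft_force'],o['torque'],o['position'])
E
```

```text
0.0017504693405136303 [-0.68856927 -0.12559859  5.16478426] [-0.05615315  0.2122517  -0.00061814] [ 0.49695504 -0.14199742  0.03667959]
```

View pics/w2.png

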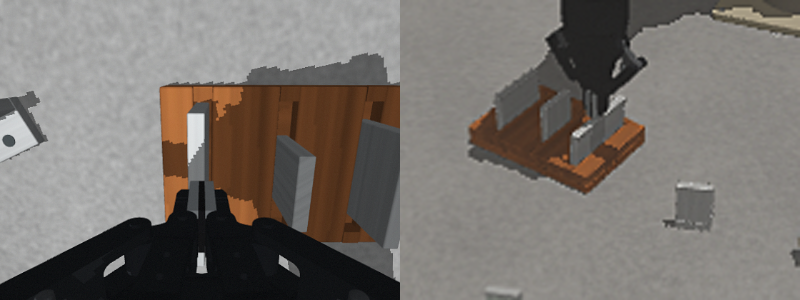

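The wrist view shows the pads on both sides of the plate at about (200,190), yet the opening reads 0. I'll lift and check whether the plate comes along.

>>> servo_tool:
  motion:
    - [0,0,0,-0.003,0,0,0]
    - [0,0,0,-0.01,0,0,0]
    - [0,0,0,-0.018,0,0,0]
    - [0,0,0,-0.025,0,0,0]
    - [0,0,0,-0.03,0,0,0]
    - [0,0,0,-0.03,0,0,0]

```text
clock: 6.12
position: [0.4967, -0.1418, 0.0665]
ee_rot: [-0.623, 0.782, -0.0, 0.0]
ft_force: [-0.2, -0.4, -0.2]
grip_width: 0.001
```

```bash
python3 - <<'E'
from h import *
p,d,i,W=cam('wrist'); X=cloud(d,i,W); q,d2,i2,W2=cam('scene')
cv2.imwrite('pics/w3.png',np.hstack([cv2.resize(p,(400,300)),cv2.resize(q[150:270,180:340],(400,300),interpolation=cv2.INTER_CUBIC)]))
o=monitor.get_obs();print(o['grip_width'],o['ft_force'],o['torque'],o['position'])
E
```

```text
-0.00023953235084815 [-0.05974464  0.02403596  1.35067867] [-0.0020532  -0.0351247   0.01783077] [ 0.49639513 -0.14169105  0.06589281]
```

View pics/w3.png

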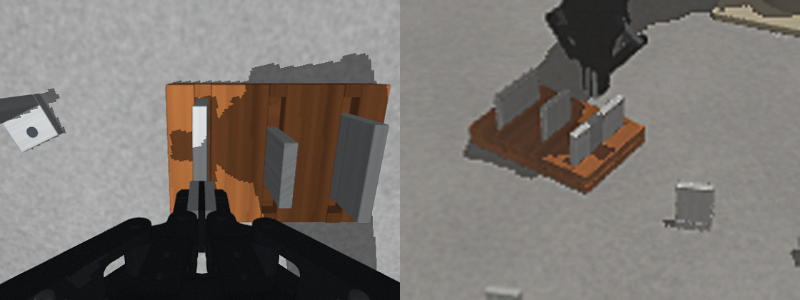

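The plate stayed in the rack, so the fingers shut without gripping it. I'll measure where the tips and the plate really are.

```bash
python3 - <<'E'
from h import *
T=tcp(); print(T[:3,3])
p,d,i,W=cam('wrist'); X=cloud(d,i,W)
print('tcp px',project(T[:3,3],i,W), 'grasp px',project(T[:3,3]+[0,0,.019],i,W))
for a in [(.4962,-.1427,.067)]: print('plate top px',project(a,i,W))
for v in range(180,400,15): print(v,[(X[v,u]*1000).round().astype(int).tolist() for u in (262,272,281,290,300)])
for n in ['top','scene']:
    q,d2,i2,W2=cam(n); Y=cloud(d2,i2,W2)
    c=sel(Y,T[:2,3],.03,.068,.12); print(n,'lowest finger',np.percentile(c[:,2],[0,5]) if len(c) else 0)
    print([rect(c) for c in comps(Y,(.49,-.2),.13,.06,.072)])
    if n=='scene': print('tcp px scene',project(T[:3,3],i2,W2))
    cv2.imwrite('pics/s4.png',cv2.resize(q[140:260,180:340],(800,600),interpolation=cv2.INTER_CUBIC))
E
```

```text
[ 0.49639513 -0.14169105  0.06589281]
tcp px [[280.95019488 248.37639782]] grasp px [[280.83736305 264.52814854]]
plate top px [[283.00733888 249.16505714]]
180 [[524, -137, 25], [523, -142, 23], [530, -149, 65], [565, -158, 238], [519, -158, 24]]
195 [[516, -134, 25], [514, -140, 24], [523, -148, 67], [522, -152, 66], [511, -156, 25]]
210 [[506, -132, 24], [505, -138, 24], [516, -146, 66], [515, -150, 66], [501, -155, 24]]
225 [[498, -130, 25], [496, -136, 24], [508, -144, 66], [508, -149, 67], [492, -153, 24]]
240 [[488, -128, 25], [486, -134, 25], [501, -143, 66], [499, -147, 65], [482, -150, 23]]
255 [[478, -125, 24], [509, -141, 101], [508, -144, 101], [507, -148, 101], [473, -148, 24]]
270 [[506, -136, 107], [508, -141, 114], [508, -144, 115], [507, -148, 115], [502, -151, 106]]
285 [[509, -138, 126], [508, -142, 126], [508, -144, 126], [507, -147, 126], [506, -151, 126]]
300 [[512, -140, 141], [510, -142, 138], [506, -144, 133], [508, -147, 138], [509, -151, 140]]
315 [[510, -139, 145], [510, -142, 146], [501, -143, 133], [508, -147, 145], [507, -150, 145]]
330 [[510, -140, 154], [506, -142, 148], [496, -142, 133], [502, -146, 143], [508, -150, 153]]
345 [[514, -142, 165], [498, -139, 143], [490, -140, 133], [496, -145, 143], [512, -150, 166]]
360 [[512, -141, 168], [493, -138, 144], [380, -115, -1], [491, -144, 143], [508, -149, 165]]
375 [[506, -140, 166], [490, -138, 147], [366, -112, -1], [488, -143, 146], [505, -148, 166]]
390 [[509, -141, 173], [508, -143, 173], [507, -144, 172], [508, -147, 173], [507, -149, 173]]
top lowest finger 0
[(array([ 467.9, -259.4]), array([73.3,  9.7]), -12.6, 56)]
scene lowest finger [0.06801677 0.0684122 ]
[(array([ 470.9, -261.6]), array([73.1, 14. ]), -15.1, 77), (array([ 485.6, -202.3]), array([48.6, 11.7]), -13.6, 51), (array([ 496.2, -142.4]), array([104.5,  12.3]), -12.1, 102)]
tcp px scene [[258.56732287 196.08946942]]
```

View pics/s4.png

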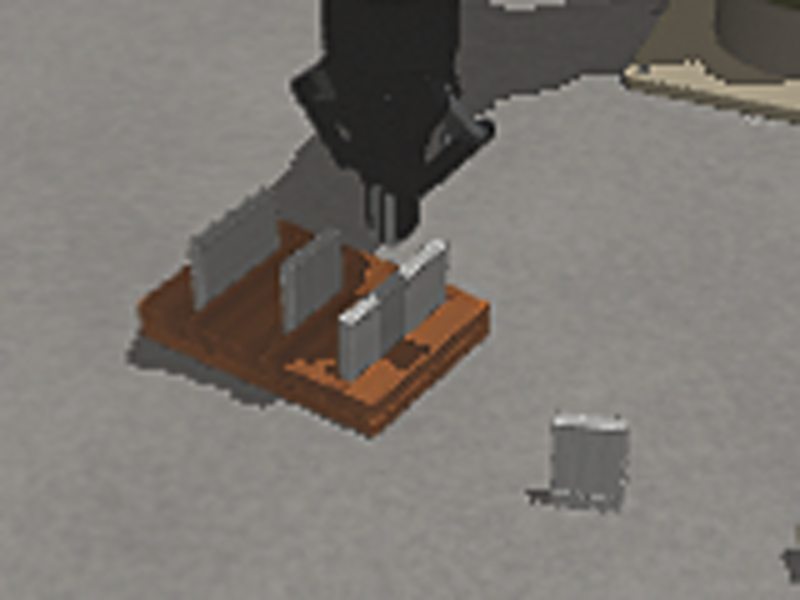

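Both the wrist depth and the 5 N contact on the plate top (TCP read 0.0367, plate top 0.067) put the real fingertips about 30 mm behind the reported TCP. I'll open, go 30 mm deeper while watching the force, and grip again.

>>> servo_tool:
  motion:
    - [0.5,0.001,0,0,0,0,0]
    - [0.5,0.001,0,0,0,0,0]
    - [0.5,0.001,0,0,0,0,0]
    - [0.5,0.001,0,0.008,0,0,0]
    - [0.5,0.001,0,0.018,0,0,0]
    - [0.5,0.001,0,0.028,0,0,0]
    - [0.5,0.001,0,0.036,0,0,0]
    - [0.5,0.001,0,0.042,0,0,0]
    - [0.5,0.001,0,0.045,0,0,0]
    - [0.5,0.001,0,0.045,0,0,0]

```text
clock: 7.62
position: [0.4962, -0.1426, 0.0209]
ee_rot: [-0.623, 0.782, 0.0, -0.0]
ft_force: [0.0, 0.1, 0.5]
grip_width: 0.497
```

>>> servo_tool:
  motion:
    - [0.5,0,0,0.005,0,0,0]
    - [0.5,0,0,0.01,0,0,0]
    - [0.5,0,0,0.013,0,0,0]
    - [0.5,0,0,0.013,0,0,0]
    - [0.3,0,0,0.013,0,0,0]
    - [0.2,0,0,0.013,0,0,0]
    - [0.1,0,0,0.013,0,0,0]
    - [0,0,0,0.013,0,0,0]
    - [0,0,0,0.013,0,0,0]
    - [0,0,0,0.013,0,0,0]
    - [0,0,0,0.013,0,0,0]

```text
clock: 9.0
position: [0.4965, -0.1427, 0.0084]
ee_rot: [-0.623, 0.782, -0.0, 0.0]
ft_force: [-0.7, 0.6, 5.9]
grip_width: 0.098
```

>>> servo_tool:
  motion:
    - [0,0,0,-0.003,0,0,0]
    - [0,0,0,-0.008,0,0,0]
    - [0,0,0,-0.016,0,0,0]
    - [0,0,0,-0.028,0,0,0]
    - [0,0,0,-0.045,0,0,0]
    - [0,0,0,-0.065,0,0,0]
    - [0,0,0,-0.085,0,0,0]
    - [0,0,0,-0.103,0,0,0]
    - [0,0,0,-0.115,0,0,0]
    - [0,0,0,-0.12,0,0,0]
    - [0,0,0,-0.12,0,0,0]

```text
clock: 10.38
position: [0.4962, -0.1427, 0.1279]
ee_rot: [-0.623, 0.782, 0.0, -0.0]
ft_force: [-0.2, 0.4, -3.2]
grip_width: 0.098
```

```bash
python3 - <<'E'
from h import *
o=monitor.get_obs();print(o['grip_width'],o['ft_force'],o['joint_pos'].round(2))
T=tcp()
for n in ['wrist','top','scene']:
    p,d,i,W=cam(n); X=cloud(d,i,W)
    m=np.zeros(d.shape,bool)
    Y=(X-T[:3,3])@T[:3,:3]*1000   # tool coords mm
    m=(abs(Y[...,0])<9)&(abs(Y[...,1])<65)&(Y[...,2]>-50)&(Y[...,2]<40)
    hsv=cv2.cvtColor(p,cv2.COLOR_BGR2HSV); m&=hsv[...,2]>70
    Q=Y[m]; print(n,len(Q)); 
    if len(Q): print(np.percentile(Q,[1,50,99],axis=0).round(1).tolist())
    if n=='wrist': print(rect(sel(X,(.49,-.15),.12,.06,.07)))
    cv2.imwrite(f'pics/l_{n}.png',p)
    if n=='scene': u=project(T[:3,3],i,W)[0].astype(int); s=p[u[1]-75:u[1]+75,u[0]-100:u[0]+100]
w=cv2.imread('pics/l_wrist.png')
cv2.imwrite('pics/l.png',np.hstack([cv2.resize(w,(400,300)),cv2.resize(s,(400,300),interpolation=cv2.INTER_CUBIC)]))
# goals
a=np.radians(23.1); sf=np.array([.5824,.2307]); c=sf-.080*np.array([np.cos(a),np.sin(a)])
print(c); goal(c[0],c[1],T[2,3],23.1-90)
E
```

```text
0.09788000883433115 [-0.19933482  0.3644877  -3.23887028] [ 0.53  0.17 -0.38  1.82  0.07  1.16 -1.66]
wrist 702
[[-8.9, -50.2, -49.8], [-0.2, -49.9, -38.1], [8.9, -11.2, -3.2]]
(array([ 477. , -231.1]), array([74.5, 71.2]), -13.4, 3096)
top 0
scene 258
[[-7.4, -50.7, -49.2], [-3.0, -19.3, -24.0], [6.5, 47.1, -3.5]]
[0.50881428 0.19931303]
shift mm [-336.2   63.5   -0.5] rot deg [ 6.000e-02  2.000e-02 -3.597e+01]
```

View pics/l.png

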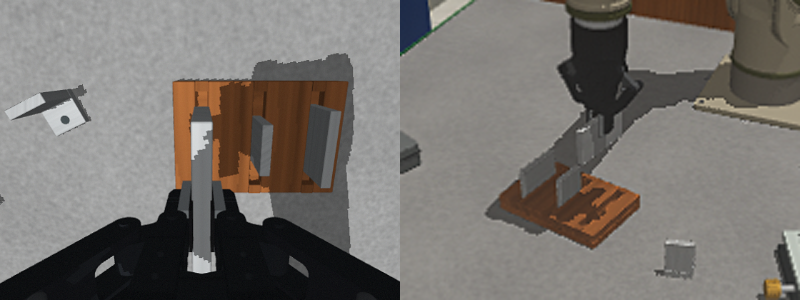

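The plate is held level and centred: its front end is at tool y = -50 mm and its lower edge 3.5 mm above the TCP point. The wrist picture shows it between the pads at (202,190). Now moving above the stage.

>>> servo_tool:
  motion:
    - [0,-0.008,0.002,0,0,0,-0.9]
    - [0,-0.027,0.005,0,0,0,-2.9]
    - [0,-0.054,0.01,0,0,0,-5.8]
    - [0,-0.087,0.016,0,0,0,-9.4]
    - [0,-0.121,0.023,0,0,0,-13]
    - [0,-0.155,0.029,0,0,0,-16.6]
    - [0,-0.188,0.036,0,0,0,-20.2]
    - [0,-0.222,0.042,0,0,0,-23.8]
    - [0,-0.256,0.048,0,0,0,-27.4]
    - [0,-0.286,0.054,0,0,0,-30.6]
    - [0,-0.31,0.059,0,0,0,-33.1]
    - [0,-0.326,0.062,0,0,0,-34.9]
    - [0,-0.334,0.063,0,0,0,-35.7]
    - [0,-0.336,0.0635,0,0,0,-36]
    - [0,-0.336,0.0635,0,0,0,-36]

```text
clock: 12.4
position: [0.5094, 0.1982, 0.1279]
ee_rot: [0.834, -0.552, 0.0, 0.0]
ft_force: [-0.5, -0.2, -3.0]
grip_width: 0.098
```

```bash
cat > m.py <<'E'
from h import *
T=tcp(); p,d,i,W=cam('wrist'); X=cloud(d,i,W); cv2.imwrite('pics/m.png',p)
o=monitor.get_obs(); print(T[:3,3].round(4),o['ft_force'].round(1),o['grip_width'])
Y=(X-T[:3,3])@T[:3,:3]*1000; hz=T[2,3]*1000
def tool(z0,z1,ylim=(-140,80),minpx=80):
    m=((hz-Y[...,2]>z0)&(hz-Y[...,2]<z1)&(abs(Y[...,0])<60)&(Y[...,1]>ylim[0])&(Y[...,1]<ylim[1])&(d>0)).astype(np.uint8)
    n,l,s,_=cv2.connectedComponentsWithStats(m)
    for k in range(1,n):
        if s[k,4]>=minpx:
            Q=Y[l==k]; print(z0,rect(Q/1000),'xmin/max',np.percentile(Q[:,0],[1,99]).round(1),'ymin/max',np.percentile(Q[:,1],[1,99]).round(1))
print('floor');tool(36,44); print('wall top');tool(53,59); print('stop');tool(82,90)
E
python3 m.py
```

```text
[0.5094 0.1982 0.1279] [ 0.1 -0.6 -3.7] 0.09895407756288051
floor
36 (array([ -1.5, -25.4]), array([179.7,  99.9]), -89.9, 18487) xmin/max [-50.5  47.5] ymin/max [-113.7   59.3]
wall top
53 (array([  -1.5, -119.8]), array([17.,  9.]), -0.1, 195) xmin/max [-10.   7.] ymin/max [-124.2 -115.5]
53 (array([ -1.9, -76.6]), array([12.2,  9.6]), 89.9, 317) xmin/max [-6.7  2.9] ymin/max [-82.6 -70.5]
53 (array([-19.4, -10.2]), array([107.1,  17.4]), -89.3, 3495) xmin/max [-27.7 -11.5] ymin/max [-63.1  40.8]
53 (array([ 15.5, -10.3]), array([106.8,  17.4]), 90.0, 3012) xmin/max [ 8.2 24. ] ymin/max [-63.1  37.8]
stop
82 (array([ -1.4, -96.3]), array([39.7, 28.2]), 0.1, 4058) xmin/max [-20.7  17.9] ymin/max [-110.   -82.2]
```

View pics/m.png

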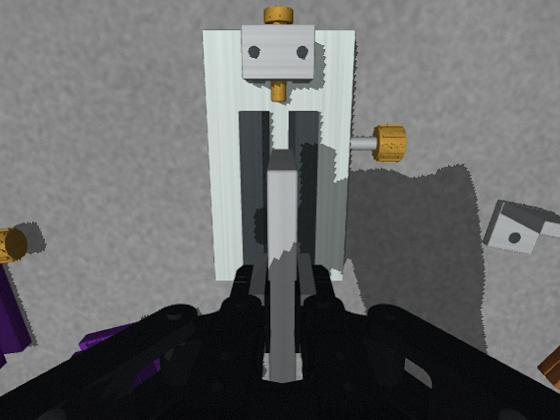

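The wrist picture shows the plate (282,250) nearly in line with the slot, the brass plunger at (279,90) and the stop block at (278,52). The slot centre is at tool x of about -1.7 mm; now for the plate's own centre in the same picture.

```bash
cat >> m.py <<'E'
m=(abs(Y[...,0])<12)&(Y[...,1]>-49)&(Y[...,1]<-18)&(Y[...,2]<-56)&(Y[...,2]>-62)
Q=Y[m]; print('plate top',rect(Q/1000),np.percentile(Q,[1,50,99],axis=0).round(1).tolist())
E
python3 m.py | tail -1
```

```text
plate top (array([  0.7, -33.5]), array([31., 10.]), -89.9, 2668) [[-4.1, -48.7, -58.6], [0.6, -34.2, -57.2], [5.6, -18.3, -56.1]]
```

>>> servo_tool:
  motion:
    - [0,-0.001,-0.001,0.008,0,0,0]
    - [0,-0.0024,-0.003,0.022,0,0,0]
    - [0,-0.0024,-0.003,0.038,0,0,0]
    - [0,-0.0024,-0.003,0.053,0,0,0]
    - [0,-0.0024,-0.003,0.064,0,0,0]
    - [0,-0.0024,-0.003,0.07,0,0,0]
    - [0,-0.0024,-0.003,0.07,0,0,0]

```text
clock: 13.38
position: [0.5109, 0.2024, 0.0577]
ee_rot: [0.835, -0.551, -0.0, 0.0]
ft_force: [0.0, -0.1, -2.0]
grip_width: 0.099
```

```bash
python3 m.py
```

```text
[0.5109 0.2024 0.0577] [-0.   0.6 -3.6] 0.10090141521695001
floor
36 (array([  1.8, -30.9]), array([163.4, 100.4]), -89.9, 29694) xmin/max [-47.3  50.9] ymin/max [-110.9   44.4]
wall top
53 (array([  1.6, -73.5]), array([12.3,  9.7]), -89.9, 605) xmin/max [-3.2  6.4] ymin/max [-79.5 -67.4]
53 (array([-16. , -21.8]), array([78.9, 17.3]), 89.9, 4657) xmin/max [-24.3  -8.1] ymin/max [-60.7  10.7]
53 (array([ 19., -19.]), array([84.2, 17.2]), -89.8, 4768) xmin/max [11.2 27.4] ymin/max [-60.3  14.3]
stop
82 (array([  2. , -92.2]), array([39.9, 26.2]), 0.0, 8464) xmin/max [-17.4  21.3] ymin/max [-104.8  -79.2]
plate top (array([  0.7, -33.5]), array([31., 10.]), -89.9, 2688) [[-4.2, -48.7, -58.6], [0.6, -34.3, -57.2], [5.6, -18.4, -56.1]]
```

>>> servo_tool:
  motion:
    - [0,0.0009,0,0,0,0,0]
    - [0,0.0009,0,0.003,0,0,0]
    - [0,0.0009,0,0.006,0,0,0]
    - [0,0.0009,0,0.009,0,0,0]
    - [0,0.0009,0,0.012,0,0,0]
    - [0,0.0009,0,0.012,0,0,0]

```text
clock: 14.18
position: [0.5112, 0.2015, 0.0457]
ee_rot: [0.835, -0.551, -0.0, 0.0]
ft_force: [-0.0, -0.6, -3.1]
grip_width: 0.099
```

>>> servo_tool:
  motion:
    - [0,0,0,0.002,0,0,0]
    - [0,0,0,0.004,0,0,0]
    - [0,0,0,0.006,0,0,0]
    - [0,0,0,0.0075,0,0,0]
    - [0,0,0,0.0075,0,0,0]

```text
clock: 14.8
position: [0.5113, 0.2016, 0.0383]
ee_rot: [0.835, -0.551, -0.0, 0.0]
ft_force: [-0.2, -0.4, -3.5]
grip_width: 0.1
```

>>> servo_tool:
  motion:
    - [0,0,0,0.0006,0,0,0]
    - [0,0,0,0.0012,0,0,0]
    - [0,0,0,0.0018,0,0,0]
    - [0,0,0,0.0018,0,0,0]

```text
clock: 15.3
position: [0.5114, 0.2016, 0.0367]
ee_rot: [0.835, -0.551, 0.0, 0.0]
ft_force: [-0.2, -0.2, -3.0]
grip_width: 0.102
```

```bash
python3 m.py
```

```text
[0.5114 0.2016 0.0367] [-0.7 -0.2 -3.7] 0.103074545984678
floor
36 (array([  0.9, -37.1]), array([148.1, 100.5]), -89.9, 34523) xmin/max [-48.2  50. ] ymin/max [-109.8   31.4]
wall top
53 (array([  0.9, -73.3]), array([12.7,  9.7]), 89.9, 802) xmin/max [-3.9  5.4] ymin/max [-79.5 -67. ]
53 (array([-17. , -21.8]), array([78.7, 17.3]), -89.7, 5449) xmin/max [-25.1  -9. ] ymin/max [-60.7  11.2]
53 (array([ 18.1, -21.9]), array([78.2, 17.4]), -89.8, 5441) xmin/max [10.4 26.5] ymin/max [-60.3  10.6]
stop
82 (array([  1. , -89.7]), array([40.1, 21.4]), 0.2, 9413) xmin/max [-18.4  20.3] ymin/max [-99.9 -79.1]
82 (array([  0.7, -49.2]), array([9.9, 1.1]), -1.7, 115) xmin/max [-4.1  5.5] ymin/max [-49.7 -48.8]
82 (array([ -7.3, -11.3]), array([5.7, 1.3]), -2.0, 148) xmin/max [-10.1  -4.8] ymin/max [-11.9 -10.6]
82 (array([12.4, -9. ]), array([13.1,  3.8]), 29.8, 309) xmin/max [ 6.4 18.5] ymin/max [-11.7  -6.6]
82 (array([-13.8,  -7.1]), array([6.1, 1.4]), -2.3, 163) xmin/max [-16.8 -10.9] ymin/max [-7.7 -6.5]
plate top (array([  0.7, -33.5]), array([31., 10.]), -89.9, 2665) [[-4.1, -48.7, -58.6], [0.6, -34.3, -57.2], [5.6, -18.4, -56.1]]
```

>>> servo_tool:
  motion:
    - [0,0,0,0.0004,0,0,0]
    - [0,0,0,0.0007,0,0,0]
    - [0,0,0,0.0007,0,0,0]

```text
clock: 15.72
position: [0.5115, 0.2016, 0.0364]
ee_rot: [0.835, -0.551, 0.0, 0.0]
ft_force: [-2.8, -2.3, 5.3]
grip_width: 0.102
```

The plate stands on the slot floor (vertical force up by about 9 N). I'll ease that slightly and push along -y, first to about 4 mm short of the stop.

>>> servo_tool:
  motion:
    - [0,0,-0.001,-0.0004,0,0,0]
    - [0,0,-0.004,-0.0004,0,0,0]
    - [0,0,-0.008,-0.0004,0,0,0]
    - [0,0,-0.012,-0.0004,0,0,0]
    - [0,0,-0.015,-0.0004,0,0,0]
    - [0,0,-0.018,-0.0004,0,0,0]
    - [0,0,-0.021,-0.0004,0,0,0]
    - [0,0,-0.0235,-0.0004,0,0,0]
    - [0,0,-0.025,-0.0004,0,0,0]
    - [0,0,-0.025,-0.0004,0,0,0]

```text
clock: 16.98
position: [0.5334, 0.211, 0.0364]
ee_rot: [0.835, -0.551, -0.0, 0.001]
ft_force: [-9.3, -4.1, 9.1]
grip_width: 0.1
```

```bash
python3 m.py | grep -v '^36'
```

```text
[0.5334 0.211  0.0364] [-10.   -3.4   8.3] 0.09789471212738568
floor
wall top
53 (array([  1.1, -94.8]), array([17.9, 17.3]), -89.5, 1027) xmin/max [-7.4  9.7] ymin/max [-103.3  -86. ]
53 (array([  0.8, -50.3]), array([9.5, 2.2]), -0.4, 117) xmin/max [-3.7  5.5] ymin/max [-51.3 -49.2]
53 (array([-16.8, -10.3]), array([54.2, 17.2]), 90.0, 3233) xmin/max [-25.1  -9. ] ymin/max [-36.9  12.7]
53 (array([18.3, -9.9]), array([54.6, 17.1]), -89.9, 3237) xmin/max [10.5 26.6] ymin/max [-36.8  12.5]
stop
82 (array([  1.1, -69. ]), array([40. , 28.3]), 0.2, 10889) xmin/max [-18.3  20.4] ymin/max [-82.7 -55.2]
82 (array([  0.7, -49.3]), array([9.8, 1.1]), -1.9, 116) xmin/max [-4.   5.5] ymin/max [-49.7 -48.9]
82 (array([ -7.3, -11.1]), array([5.7, 1.4]), -0.1, 146) xmin/max [-10.1  -4.7] ymin/max [-11.8 -10.5]
82 (array([12.3, -9.1]), array([13. ,  3.4]), 31.0, 317) xmin/max [ 6.3 18.5] ymin/max [-11.7  -6.7]
82 (array([-13.8,  -7.1]), array([5.9, 1.8]), 5.0, 161) xmin/max [-16.7 -10.9] ymin/max [-7.7 -6.4]
plate top (array([  0.8, -33.5]), array([31., 10.]), 90.0, 2706) [[-4.1, -48.7, -58.7], [0.6, -34.3, -57.3], [5.6, -18.3, -56.1]]
```

>>> servo_tool:
  motion:
    - [0,0,-0.0007,-0.0004,0,0,0]
    - [0,0,-0.0015,-0.0004,0,0,0]
    - [0,0,-0.0022,-0.0004,0,0,0]
    - [0,0,-0.003,-0.0004,0,0,0]
    - [0,0,-0.003,-0.0004,0,0,0]

```text
clock: 17.65
position: [0.5357, 0.2121, 0.0365]
ee_rot: [0.835, -0.551, -0.001, 0.002]
ft_force: [-8.8, -2.9, 8.2]
grip_width: 0.102
```

>>> servo_tool:
  motion:
    - [0,0,-0.0004,0,0,0,0]
    - [0,0,-0.0008,0,0,0,0]
    - [0,0,-0.0012,0,0,0,0]
    - [0,0,-0.0012,0,0,0,0]

```text
clock: 18.15
position: [0.5367, 0.2124, 0.0365]
ee_rot: [0.835, -0.551, -0.001, 0.002]
ft_force: [-10.1, -4.6, 7.5]
grip_width: 0.099
```

>>> servo_tool:
  motion:
    - [0,0,-0.0004,0,0,0,0]
    - [0,0,-0.0008,0,0,0,0]
    - [0,0,-0.0008,0,0,0,0]

```text
clock: 18.52
position: [0.5374, 0.2127, 0.0365]
ee_rot: [0.835, -0.551, -0.001, 0.002]
ft_force: [-9.9, -4.4, 8.4]
grip_width: 0.099
```

>>> servo_tool:
  motion:
    - [0,0,-0.0004,0,0,0,0]
    - [0,0,-0.0008,0,0,0,0]
    - [0,0,-0.0008,0,0,0,0]

```text
clock: 18.9
position: [0.538, 0.213, 0.0365]
ee_rot: [0.835, -0.551, -0.001, 0.002]
ft_force: [-11.5, -5.5, 9.0]
grip_width: 0.102
```

>>> servo_tool:
  motion:
    - [0,0,-0.0004,0,0,0,0]
    - [0,0,-0.0006,0,0,0,0]
    - [0,0,-0.0006,0,0,0,0]

```text
clock: 19.27
position: [0.5383, 0.2131, 0.0365]
ee_rot: [0.835, -0.551, -0.001, 0.002]
ft_force: [-13.5, -5.5, 11.4]
grip_width: 0.099
```

```bash
python3 m.py | grep -A3 -e '^stop' -e top
```

```text
wall top
53 (array([  1.1, -91.3]), array([24.6, 17.3]), 89.9, 1454) xmin/max [-7.4  9.6] ymin/max [-103.   -79.1]
53 (array([-16.9,  -7.1]), array([49.7, 17. ]), -89.7, 2771) xmin/max [-25.  -9.] ymin/max [-31.6  13.2]
53 (array([18.3, -7.2]), array([49.6, 17.1]), -89.7, 2796) xmin/max [10.4 26.6] ymin/max [-31.5  13.4]
stop
82 (array([  1. , -63.1]), array([40. , 28.7]), 0.5, 10541) xmin/max [-18.2  20.4] ymin/max [-77.2 -49.6]
82 (array([-10.7,  -9. ]), array([12.7,  3.6]), -32.4, 314) xmin/max [-16.7  -4.9] ymin/max [-11.7  -6.6]
82 (array([  9.9, -10.6]), array([7.6, 3.2]), 27.9, 144) xmin/max [ 6.3 11.5] ymin/max [-11.7 -10.6]
--
plate top (array([  0.8, -33.5]), array([31., 10.]), 89.8, 2704) [[-4.1, -48.7, -58.6], [0.6, -34.3, -57.3], [5.6, -18.2, -56.1]]
```

>>> servo_tool:
  motion:
    - [0,0,-0.0003,0,0,0,0]
    - [0,0,-0.0006,0,0,0,0]
    - [0,0,-0.0006,0,0,0,0]

```text
clock: 19.7
position: [0.5382, 0.2131, 0.0365]
ee_rot: [0.835, -0.551, -0.001, 0.003]
ft_force: [-16.0, -7.2, 12.7]
grip_width: 0.1
```

>>> servo_tool:
  motion:
    - [0,0,-0.0003,0,0,0,0]
    - [0,0,-0.0006,0,0,0,0]
    - [0,0,-0.0006,0,0,0,0]

```text
clock: 20.08
position: [0.5382, 0.2131, 0.0365]
ee_rot: [0.835, -0.551, -0.001, 0.003]
ft_force: [-19.0, -8.9, 16.7]
grip_width: 0.098
```

>>> servo_tool:
  motion:
    - [0,0,-0.0003,0,0,0,0]
    - [0,0,-0.0007,0,0,0,0]
    - [0,0,-0.0007,0,0,0,0]
    - [0,0,-0.0007,0,0,0,0]
    - [0,0,-0.0007,0,0,0,0]

```text
clock: 20.7
position: [0.5382, 0.2131, 0.0365]
ee_rot: [0.835, -0.551, -0.002, 0.004]
ft_force: [-22.6, -10.1, 19.4]
grip_width: 0.102
```

```bash
python3 m.py | grep -A3 -e '^\[' -e '^stop' -e top; python3 - <<'E'
from h import *
p,d,i,W=cam('scene'); q=cv2.imread('pics/m.png')
cv2.imwrite('pics/f.png',np.hstack([cv2.resize(q,(400,300)),cv2.resize(p[150:300,280:480],(400,300),interpolation=cv2.INTER_CUBIC)]))
for n in ['scene','top']:
    p,d,i,W=cam(n); X=cloud(d,i,W)
    print([rect(c) for c in comps(X,(.48,-.21),.13,.058,.08)])
E
```

```text
[0.5382 0.2131 0.0365] [-23.5 -10.3  19.1] 0.09873212348612774
floor
36 (array([-27.2, -22.8]), array([120. ,  44.1]), -89.6, 12223) xmin/max [-48.4  -7.9] ymin/max [-82.2  32.4]
36 (array([ 29.1, -22.8]), array([119.9,  44.7]), 89.8, 12250) xmin/max [ 9.3 50.4] ymin/max [-82.2  32.5]
wall top
53 (array([  1.2, -91.3]), array([24.6, 17.3]), 89.2, 1383) xmin/max [-7.4  9.6] ymin/max [-103.   -79.1]
53 (array([-16.7,  -7.3]), array([49.4, 17.4]), -89.8, 2786) xmin/max [-25.   -8.9] ymin/max [-31.7  13.3]
53 (array([18.2, -7.3]), array([49.2, 17.2]), -89.7, 2798) xmin/max [10.2 26.6] ymin/max [-31.5  13.2]
stop
82 (array([  1.1, -63. ]), array([40. , 28.6]), -0.0, 10566) xmin/max [-18.2  20.4] ymin/max [-77.2 -49.7]
82 (array([-10.6,  -9. ]), array([12.7,  3.8]), -29.6, 314) xmin/max [-16.6  -4.8] ymin/max [-11.7  -6.5]
82 (array([  8.9, -11.2]), array([5.4, 1.4]), -1.1, 143) xmin/max [ 6.3 11.5] ymin/max [-11.8 -10.6]
--
plate top (array([  0.8, -33.5]), array([31., 10.]), 89.9, 2726) [[-4.1, -48.7, -58.9], [0.9, -34.4, -57.5], [5.6, -18.3, -56.2]]
[(array([ 470.7, -260. ]), array([77.4, 13.2]), -10.1, 81), (array([ 484.5, -202. ]), array([52. , 12.9]), -12.5, 60)]
[(array([ 480.7, -200.5]), array([48.9,  9.8]), -13.2, 41), (array([ 467.3, -259.1]), array([74.3, 10.1]), -13.4, 61)]
```

View pics/f.png

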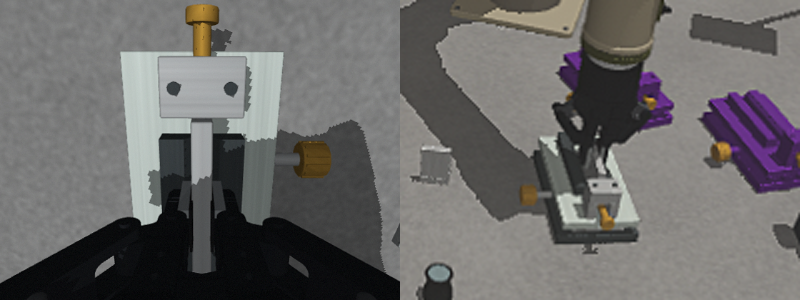

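The plate meets the stop with no gap at about (202,118) in the wrist picture, and the plunger is pushed out behind the block (202,40). The force is steady at about 25 N and the other plates are unmoved, so I'm handing in.

```bash
python3 -c "
from h import *
o=monitor.get_obs();print(o['clock'],o['ft_force'],o['grip_width']);print(ticket.hand_in())"
```

```text
20.9 [-22.81599173 -10.81989158  19.56963133] 0.10055430440413153
the job is handed in; nothing more can be done
None
```

I took the 100 mm plate from the rack, lowered it into the slot of the white stage and pushed it against the plunger onto the stop. I handed in at about 21 s, still gripping the plate and pressing it on the stop.

**Last checks:**
- **On the stop:** the tool stopped advancing while the push rose from about 14 N to a steady 25 N. The wrist camera shows no gap: the plate's end is at -50 mm and the stop face at about -49.7 mm.
- **Bystanders:** the other two plates are where they were, within measuring noise. I did not measure the other items again, but nothing I did went near them.

**What went wrong or disagreed:**
- **First grasp missed:** the fingertips sit about 30 mm behind the reported TCP, contrary to the description. The shut fingers came down on the plate's top edge with about 5 N. Going about 30 mm lower worked.
- **Vertical load:** the tool also feels about 19 N upward, so the plate is pressed onto the slot floor as well. The hand has tilted by about half a degree under the load.

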